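# Put the dried hand stamps away in reverse order

## Task

The four hand stamps on the tiles of the drying rack are dry: put them away in the storage tray, one to a compartment, in reverse order. The stamp nearest the drying rack's brass post goes into the compartment farthest from the tray's brass post, the next one beside it, and so on, so that the last ends up next to the tray's post. Keep the stamps upright, set each down gently without dropping it, and leave all four standing flat on the compartment floors.

Things in the scene. Friction and masses are not known exactly. Their poses are not given: they have to be found in the camera images.
- stamp_round: Hand stamp with a round foot, 44 mm across, 16 mm high, and a thick short knob to grip: 32 mm across, from 36 to 62 mm (its top) above the underside. Dark handle, pale wooden foot, black rubber face. Origin: centre of the underside; z up through the handle. Loose, 50 to 120 g.
- stamp_square: Hand stamp with a square foot, 40 x 40 mm, 16 mm high, and a straight dowel handle 24 mm across, up to 75 mm above the underside. Dark handle, pale wooden foot, black rubber face. Origin: centre of the underside; z up through the handle. Loose, 50 to 120 g.
- stamp_oblong: Hand stamp with an oblong foot, 60 mm (x) by 34 mm (y), 16 mm high, and a wide flat knob to grip: 38 mm across, from 36 to 60 mm (its top) above the underside. Set it with its long side across the row (along the tray's x). Dark handle, pale wooden foot, black rubber face. Origin: centre of the underside; z up through the handle. Loose, 50 to 120 g.
- stamp_tall: The tallest, slimmest hand stamp: round foot 36 mm across, 18 mm high, thin neck, grip 22 mm across from 60 to 95 mm (its top) above the underside. Dark handle, pale wooden foot, black rubber face. Origin: centre of the underside; z up through the handle. Loose, 50 to 120 g.
- tile_1: One of four identical white tiles, 84 x 60 x 4 mm, fixed in a row on the drying rack, 66 mm apart. Origin at the centre of its underside; axes parallel to the rack's. It carries the round stamp at the start, so it still marks that stamp's first place once the stamp has gone. Which tile is where in the row differs from start to start.
- tile_2: One of four identical white tiles, 84 x 60 x 4 mm, fixed in a row on the drying rack, 66 mm apart. Origin at the centre of its underside; axes parallel to the rack's. It carries the square stamp at the start, so it still marks that stamp's first place once the stamp has gone. Which tile is where in the row differs from start to start.
- tile_3: One of four identical white tiles, 84 x 60 x 4 mm, fixed in a row on the drying rack, 66 mm apart. Origin at the centre of its underside; axes parallel to the rack's. It carries the oblong stamp at the start, so it still marks that stamp's first place once the stamp has gone. Which tile is where in the row differs from start to start.
- tile_4: One of four identical white tiles, 84 x 60 x 4 mm, fixed in a row on the drying rack, 66 mm apart. Origin at the centre of its underside; axes parallel to the rack's. It carries the tall stamp at the start, so it still marks that stamp's first place once the stamp has gone. Which tile is where in the row differs from start to start.
- drying_rack: Fixed flat mid-brown board, 100 x 320 x 8 mm. Origin: centre of its underside; z up; +y along the row to the end with a brass post (y = 148 mm, 54 mm tall). Four white tiles at y = 99, 33, -33, -99 mm, tops 12 mm above the origin; on each a stamp, within 5 mm of its middle, its x within 0.3 rad of the rack's x. Left or right of the tray.
- storage_tray: Fixed dark-brown tray with pale dividers, 100 x 320 mm. Origin: centre of its underside; z up; +y along the row to the end with a brass post (y = 148 mm, 54 mm tall). Four empty compartments centred at y = 99, 33, -33, -99 mm, x = 0, each 88 mm (x) by 62 mm (y) inside; floor 8 mm above the origin, walls 4 mm thick, 10 mm above the floor.

How it is judged:
By the outcome, as a careful person would: the job done as asked, in the order asked, and still so for the second after the job is handed in, with the robot touching nothing.
It also fails if it takes over 99 s, if anything falls off the work surface, if the arm or the gripper's body presses on something with over 40 N, if the wrist force passes 120 N, or if a joint passes its speed limit or range.

## Robot

A 7-joint arm with a two-finger parallel gripper is mounted at the origin on the work surface. World frame = base frame: x ahead of the robot, y to its left, z up, the work surface at z = 0. Lengths are in m, angles in rad, forces in N, time in s.
With the tool pointing down it reaches from about 0.4 to 0.925 m from the base axis. Payload 4.1 kg.
Tool frame: the origin (TCP) lies midway between the tips of the shut fingers; the grasp point (between the pads) lies 19 mm behind it; z points along the fingers, y is the line along which they close (so a half turn about z gives the same grasp; the last joint's range is limited). The gripper opens to 85 mm and grips with 20 to 120 N. Pads are 22 mm wide; open, the fingers measure 114 mm over their backs; the gripper's body (76 mm by 85 mm) begins 54 mm behind the grasp point. The pads swing forward as they close: fully open they stand 13 mm farther back than shut.
Start: joints at [1.224, 0.398, 0.045, 1.537, -0.019, 1.207, -0.051], TCP at [0.159, -0.63, 0.231] pointing down, gripper open.
Joint ranges: [-2.82, 2.82], [-0.49, 2.23], [-1.37, 1.46], [0, 2.46], [-1.36, 4.5], [0.23, 2], [-2.94, 2.94]. Speed limits (rad/s): [2.57, 2.57, 3.14, 3.14, 3.14, 3.14, 3.14].

## Interface

Orientations are given as a unit quaternion [x, y, z, w].
In Python, from rig import r gives the robot as it stands.
- The arm moves only by the tool drive_tool, never from a script. Its arguments are lists of equal length, an entry for each row: "claw": the opening, from -1 (shut) to 1 (fully open); "slide": the shift along the tool's x, y, z normalised to -1 to 1, where 1 is 200 mm, a list of three; "rotation": the turn, a rotation vector about the tool's x, y, z normalised to -1 to 1, where 1 is 90 degrees, a list of three. In form: {"claw": [claw, ...], "slide": [[dx, dy, dz], ...], "rotation": [[rx, ry, rz], ...]}. A call has 1 to 12 rows; each row is the pose to reach, as a shift and turn from the pose commanded when the call began, along the tool's axes at that moment; what a row does not reach only later rows make up. A row lasts 1/8 s, in which the tool goes at most 62.5 mm and 10.7 degrees, less where a joint would pass 70% of its speed; a pose out of reach is approached as far as the arm can. A call with a number of a shift or a turn outside -1 to 1 is refused whole. A call with a gripper value outside its range is refused whole. The fingers move at their own pace and stop on an object; "newtons" is the grip in N (left out, the last holds). Time passes only in rows, so rows that repeat a pose let the fingers close. It gives the time, the measured TCP pose, the force, the opening and the grip force at its end, in the units of the state.
- r.get_state(): the state, without advancing time (a new reading comes with each control period).
- r.capture(name): name is "scene" or "side" or "wrist"; returns a dict with "img" (384x512x3 uint8, red, green, blue), "fx", "fy", "cx", "cy" (pixels), "origin" and "rotation" of the camera in the world; the wrist camera has in their place "T_tool_cam" (4x4, takes a point from camera to tool coordinates, whose origin is the TCP and whose axes are the flange's). Camera axes: x right, y down, z forward; pixel columns grow to the right and rows downward; lengths in m; the calibration is good to about 2 mm. The wrist camera is an equidistant fisheye: a pixel r from the principal point sees the ray r / f radians off the axis. A picture is of the moment at which its call begins: read the wrist's pose just before it. There is no depth.
- r.job_done(): hands the job in; it is judged then, once.
Trained networks look in the newest picture that a camera, given by its name, has taken for a name from the list of things; names that differ only in an ending like _2 or _b are one class to them, and where a whole thing is asked for, a point or a joint stands for the part that bears it (a point fixed in the world has none). Each returns a list of dicts, best first, with "p" (0 to 1); they miss things now and then, are a little off and sometimes report something else, mostly with a low value. They report only what shows in the picture. A call takes as long as a camera call.
- r.cut_out(name, camera): "region" (384x512 bool, what is visible of it) and "box" ([centre column, centre row, width, height] in pixels, round what is visible of it).
- r.place_of(name, camera): "at" ([column, row] in pixels: a listed point, or the origin of a listed thing).
The state is a dict: "time": time; "q": joint angles; "joint_vel": joint speeds; "joint_torque": joint torques, N m; "position": TCP position; "ee_rot": TCP orientation; "wrist_force": force on the tool from outside, world axes, zero at the start; "torque": the same for the moment, N m; "gripper_width": finger opening in m; "grasp_force": force on a finger pad.
Only numpy, scipy, OpenCV 4.12 (cv2) and the standard library are available. Lean on these libraries where they do the work, as an engineer would, in place of code of your own. Each camera call takes 0.05 s, during which the arm holds its last target. There are 200 camera calls.

## Working session

There is one attempt and no reset: what is moved stays moved. The work goes in short steps, Python scripts to look and compute and a tool call to move; the robot and the scene stay as the last step left them, time stands still between calls to the robot, and variables do not carry over. Pictures are saved under pics/ and viewed, at most 14 in all, crops included, and the job is handed in when it is done.

Besides the shell and the picture viewer there is one more tool, called as name(argument=value, ...), one argument or row to a line, values as JSON. drive_tool: Moves the arm, as the interface text tells. Scaled input: -1 to 1 covers 200 mm each way for a shift and 90 degrees each way for a turn. Its arguments: {"type":"object","properties":{"claw":{"type":"array"},"slide":{"type":"array"},"rotation":{"type":"array"},"newtons":{"type":"number"}},"required":["claw","slide","rotation"]}

```bash
mkdir -p pics
cat > h.py <<'E'
import numpy as np, cv2
from scipy.spatial.transform import Rotation as R
from rig import r
def ray(c,px):
    d=np.array([(px[0]-c["cx"])/c["fx"],(px[1]-c["cy"])/c["fy"],1.]); return np.array(c["origin"]),np.array(c["rotation"])@d
def onz(c,px,z):
    o,d=ray(c,px); return o+d*(z-o[2])/d[2]
E
python3 - <<'E'
from h import *
s=r.get_state(); print({k:np.round(v,3).tolist() for k,v in s.items()})
ims=[]
for n in("scene","side"):
    c=r.capture(n); cv2.imwrite(f"pics/{n}0.png",c["img"][:,:,::-1]); print(n,np.round(c["origin"],3),c["fx"],np.round(c["rotation"],2).tolist())
    for o,z in(("stamp_round",.012),("stamp_square",.012),("stamp_oblong",.012),("stamp_tall",.012),("drying_rack",0),("storage_tray",0),("tile_1",.008)):
        for d in r.place_of(o,n)[:4]: print(o,round(d["p"],2),np.round(d["at"]),np.round(onz(c,d["at"],z),3))
E
```

```text
{'time': 0.0, 'q': [1.224, 0.399, 0.045, 1.538, -0.019, 1.207, -0.051], 'joint_vel': [0.001, 0.0, 0.001, 0.002, 0.001, -0.003, -0.0], 'joint_torque': [-0.001, -47.514, 1.364, -25.422, 0.012, 0.009, 0.0], 'position': [0.159, -0.629, 0.23], 'ee_rot': [0.992, 0.124, -0.0, -0.001], 'wrist_force': [0.369, -0.594, 0.099], 'torque': [0.021, -0.009, 0.008], 'grasp_force': 0.0, 'gripper_width': 0.086}
scene [ 1.246 -0.309  0.865] 426.62213124970117 [0.76, 0.53, -0.21, -0.31]Traceback (most recent call last):
  File "<stdin>", line 7, in <module>
  File "h.py", line 7, in onz
    o,d=ray(c,px); return o+d*(z-o[2])/d[2]
        ~~~^^^^^^
  File "h.py", line 5, in ray
    d=np.array([(px[0]-c["cx"])/c["fx"],(px[1]-c["cy"])/c["fy"],1.]); return np.array(c["origin"]),np.array(c["rotation"])@d
                                                                                                   ~~~~~~~~~~~~~~~~~~~~~~~^~
ValueError: matmul: Input operand 1 has a mismatch in its core dimension 0, with gufunc signature (n?,k),(k,m?)->(n?,m?) (size 3 is different from 4)
```

```bash
ls -la . pics
```

```text
.:
total 16
drwxr-xr-x  3 agent agent 4096 Nov 29 18:54 .
drwxr-xr-x 23 root  root  4096 Nov 29 18:54 ..
-rw-r--r--  1 agent agent  293 Nov 29 18:54 h.py
drwxr-xr-x  2 agent agent 4096 Nov 29 18:54 pics

pics:
total 324
drwxr-xr-x 2 agent agent   4096 Nov 29 18:54 .
drwxr-xr-x 3 agent agent   4096 Nov 29 18:54 ..
-rw-r--r-- 1 agent agent 323357 Nov 29 18:54 scene0.png
```

```bash
sed -i 's/np.array(c\["rotation"\])@d/R.from_quat(c["rotation"]).apply(d)/' h.py
python3 - <<'E'
from h import *
for n in("scene","side"):
    c=r.capture(n); cv2.imwrite(f"pics/{n}0.png",c["img"][:,:,::-1]); print(n,np.round(c["origin"],3),c["fx"])
    for o,z in(("stamp_round",.012),("stamp_square",.012),("stamp_oblong",.012),("stamp_tall",.012),("drying_rack",0),("storage_tray",0),("tile_1",.008)):
        for d in r.place_of(o,n)[:4]: print(o,round(d["p"],2),np.round(d["at"]),np.round(onz(c,d["at"],z),3))
E
```

```text
scene [ 1.246 -0.309  0.865] 426.62213124970117
stamp_round 0.7 [197. 202.] [ 0.484 -0.177  0.012]
stamp_square 0.88 [220. 201.] [ 0.502 -0.119  0.012]
stamp_oblong 0.56 [170. 200.] [ 0.452 -0.241  0.012]
stamp_tall 0.56 [149. 205.] [ 0.452 -0.299  0.012]
drying_rack 0.73 [184. 205.] [ 0.473 -0.209 -0.   ]
storage_tray 0.88 [342. 194.] [ 0.581  0.211 -0.   ]
tile_1 0.87 [146. 208.] [ 0.456 -0.308  0.008]
tile_1 0.78 [199. 204.] [ 0.49  -0.174  0.008]
tile_1 0.64 [220. 202.] [ 0.5   -0.117  0.008]
tile_1 0.59 [171. 203.] [ 0.461 -0.242  0.008]
side [ 0.106 -0.577  0.537] 349.0018154670043
stamp_round 0.67 [295. 240.] [ 0.481 -0.184  0.012]
stamp_square 0.92 [283. 219.] [ 0.502 -0.119  0.012]
stamp_oblong 0.56 [311. 258.] [ 0.472 -0.242  0.012]
stamp_tall 0.57 [330. 283.] [ 0.458 -0.31   0.012]
drying_rack 0.67 [301. 252.] [ 0.475 -0.212  0.   ]
storage_tray 0.68 [234. 152.] [0.592 0.225 0.   ]
tile_1 0.78 [322. 286.] [ 0.442 -0.304  0.008]
tile_1 0.75 [280. 219.] [ 0.501 -0.112  0.008]
tile_1 0.53 [295. 238.] [ 0.487 -0.178  0.008]
```

View pics/scene0.png

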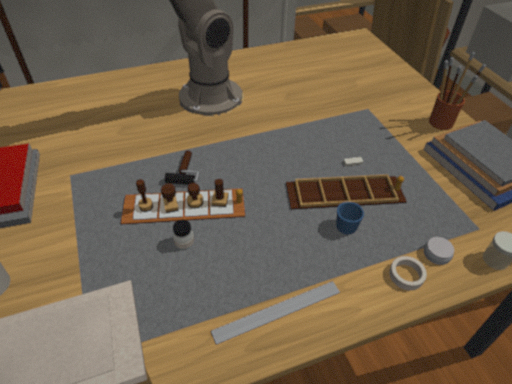

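View pics/side0.png

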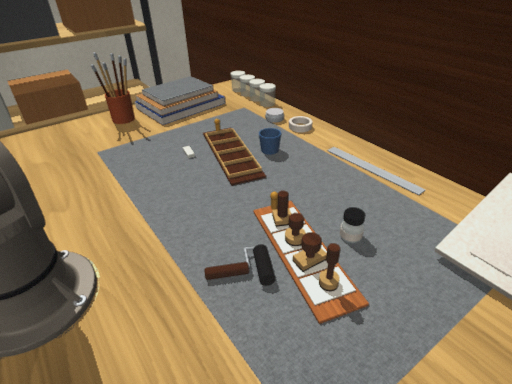

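The rack is at about (0.475,-0.21) and the tray at about (0.585,0.215). Both posts are at the right end, +y (scene px ~(239,195) and ~(399,180)). From the rack's post the order is square, round, oblong, tall. I'll move over the rack for a wrist view.

drive_tool(
  claw=[1, 1, 1, 1, 1, 1],
  slide=[
    [1, -0.8, -0.35],
    [1, -0.8, -0.35],
    [1, -0.8, -0.35],
    [1, -0.8, -0.35],
    [1, -0.8, -0.35],
    [1, -0.8, -0.35],
  ],
  rotation=[
    [0, 0, -0.345],
    [0, 0, -0.345],
    [0, 0, -0.345],
    [0, 0, -0.345],
    [0, 0, -0.345],
    [0, 0, -0.345],
  ],
  newtons=20,
)

```text
time: 1.65
position: [0.3146, -0.4257, 0.3018]
ee_rot: [0.923, 0.386, -0.0, 0.001]
wrist_force: [-1.2, -1.0, 0.4]
gripper_width: 0.0852
grasp_force: 0.0
```

```bash
cat >> h.py <<'E'
def plan(xyz,ang):
    "slide/rotation to reach world TCP xyz, tool down, tool y at world angle ang (deg)"
    s=r.get_state(); Q=R.from_quat(s["ee_rot"]); p=np.array(s["position"])
    a=np.radians(ang); y=np.array([np.cos(a),np.sin(a),0]); z=np.array([0,0,-1.]); T=R.from_matrix(np.c_[np.cross(y,z),y,z])
    print("pos",p.round(4),"yang",np.degrees(np.arctan2(*Q.apply([0,1,0])[1::-1])).round(2),"tilt",np.degrees(np.arccos(-Q.apply([0,0,1])[2])).round(2),"t",round(s["time"],2),"w",round(s["gripper_width"],4))
    print("slide",(Q.inv().apply(np.array(xyz)-p)/.2).round(3),"rot",((Q.inv()*T).as_rotvec()/(np.pi/2)).round(3))
E
python3 -c "
from h import *
plan([.46,-.21,.30],-14)"
```

```text
pos [ 0.3146 -0.4257  0.3018] yang -44.63 tilt 0.08 t 1.65 w 0.0852
slide [ 1.278 -0.241  0.008] rot [ 0.001  0.001 -0.34 ]
```

drive_tool(
  claw=[1, 1, 1, 1, 1, 1],
  slide=[
    [1, -0.24, 0],
    [1, -0.24, 0],
    [1, -0.24, 0],
    [1, -0.24, 0],
    [1, -0.24, 0],
    [1, -0.24, 0],
  ],
  rotation=[
    [0, 0, -0.34],
    [0, 0, -0.34],
    [0, 0, -0.34],
    [0, 0, -0.34],
    [0, 0, -0.34],
    [0, 0, -0.34],
  ],
)

```text
time: 2.4
position: [0.4193, -0.2529, 0.3008]
ee_rot: [0.79, 0.613, -0.001, -0.0]
wrist_force: [-0.2, -0.3, 0.5]
gripper_width: 0.0853
grasp_force: 0.0
```

```bash
cat >> h.py <<'E'
def wcap(name):
    s=r.get_state(); c=r.capture("wrist"); cv2.imwrite(f"pics/{name}.png",c["img"][:,:,::-1])
    T=np.eye(4); T[:3,:3]=R.from_quat(s["ee_rot"]).as_matrix(); T[:3,3]=s["position"]; c["T"]=T@np.array(c["T_tool_cam"]); return c
def wonz(c,px,z):
    v=np.array([(px[0]-c["cx"])/c["fx"],(px[1]-c["cy"])/c["fy"]]); t=np.linalg.norm(v)+1e-12
    d=c["T"][:3,:3]@np.r_[v/t*np.sin(t),np.cos(t)]; o=c["T"][:3,3]; return o+d*(z-o[2])/d[2]
def rect(c,reg,z):
    "min-area rectangle of a region mapped onto plane z"
    k=max(cv2.findContours(reg.astype(np.uint8),0,1)[0],key=cv2.contourArea)[:,0]
    w=np.array([wonz(c,p,z)[:2] for p in k]); b=cv2.minAreaRect((w*1000).astype(np.float32)); return np.round(b[0],1),np.round(b[1],1),round(b[2],1)
E
python3 - <<'E'
from h import *
plan([.46,-.21,.30],-14)
c=wcap("w1"); print(c["T"][:3,3].round(3),c["fx"])
for o,z in(("stamp_round",.012),("stamp_square",.012),("stamp_oblong",.012),("stamp_tall",.012),("drying_rack",0),("storage_tray",0),("tile_1",.008)):
    for d in r.place_of(o,"wrist")[:4]: print(o,round(d["p"],2),np.round(d["at"]),np.round(wonz(c,d["at"],z),4))
for d in r.cut_out("drying_rack","wrist")[:1]+r.cut_out("storage_tray","wrist")[:1]: print(rect(c,d["region"],.008),d["p"])
E
```

```text
pos [ 0.4193 -0.2529  0.3008] yang -14.41 tilt 0.08 t 2.4 w 0.0853
slide [0.258 0.144 0.003] rot [-0.001  0.    -0.005]
[ 0.437 -0.183  0.443] 297.3186396354542
stamp_round 0.66 [288.  94.] [ 0.485  -0.1809  0.012 ]
stamp_round 0.31 [288.  52.] [ 0.5004 -0.1215  0.012 ]
stamp_round 0.17 [283. 182.] [ 0.4487 -0.3064  0.012 ]
stamp_oblong 0.81 [283. 137.] [ 0.4641 -0.2409  0.012 ]
stamp_tall 0.67 [287. 183.] [ 0.4532 -0.31    0.012 ]
drying_rack 0.74 [285. 115.] [ 0.4747 -0.2108  0.    ]
drying_rack 0.46 [288.  50.] [ 0.5029 -0.1152  0.    ]
drying_rack 0.35 [283. 140.] [ 0.4638 -0.2468  0.    ]
storage_tray 0.69 [286.  52.] [ 0.4992 -0.1188  0.    ]
tile_1 0.83 [289.  50.] [ 0.5032 -0.1175  0.008 ]
tile_1 0.83 [281. 182.] [ 0.4455 -0.3077  0.008 ]
tile_1 0.8 [285.  93.] [ 0.4827 -0.1787  0.008 ]
tile_1 0.66 [284. 138.] [ 0.4656 -0.2427  0.008 ]
(array([ 476.6, -205.8]), array([330.2, 100.7]), 74.6) 0.67
```

View pics/w1.png

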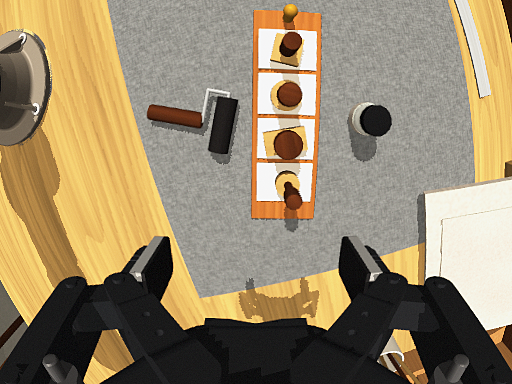

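The wrist view shows square, round, oblong and tall from the post down, at px (290,47), (287,94), (285,142) and (289,190). That agrees with the scene and side estimates. Next I'll get the rack and foot angles.

Run:
```python
from h import *
c=wcap("w2"); im=c["img"]
cv2.imwrite("pics/w2c.png",cv2.resize(im[20:215,245:330,::-1],None,fx=3,fy=3,interpolation=cv2.INTER_CUBIC))
for n in("stamp_square","stamp_oblong"):
    for d in r.cut_out(n,"wrist")[:1]: print(n,d["p"],d["box"])
T=[]
for d in r.place_of("tile_1","wrist")[:4]: T.append(wonz(c,d["at"],.008)[:2])
T=np.array(T); print(T.round(4)); m=T.mean(0); v=np.linalg.svd(T-m)[2][0]; print(m,np.degrees(np.arctan2(v[1],v[0])))
hsv=cv2.cvtColor(im,cv2.COLOR_RGB2HSV); w=((hsv[...,1]<40)&(hsv[...,2]>200)).astype(np.uint8); w[:20]=0; w[215:]=0; w[:,:245]=0; w[:,330:]=0
p=np.argwhere(w)[:,::-1]; q=np.array([wonz(c,x,.012)[:2] for x in p]); b=cv2.minAreaRect((q*1000).astype(np.float32)); print(b,"expect 258x84")
```

```text
stamp_square 0.75 [286.9, 50.5, 32.6, 33.0]
[[ 0.4727 -0.2471]
 [ 0.4505 -0.3061]
 [ 0.4804 -0.1822]
 [ 0.5053 -0.1137]]
[ 0.47721341 -0.2122895 ] 74.96939455494987
((475.82647705078125, -211.1413116455078), (257.09942626953125, 84.03512573242188), 75.02228546142578) expect 258x84
```

View pics/w2c.png

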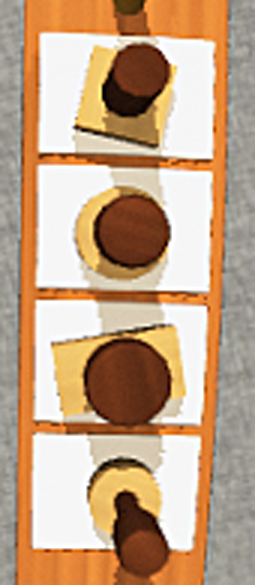

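Run:
```python
from h import *
c=wcap("w3"); f=lambda x,y,z: wonz(c,(245+x/3-.33,20+y/3-.33),z)[:2]
def edge(a,b,h,z):
    a,b=f(*a,z),f(*b,z); d=b-a; L=np.linalg.norm(d); d/=L; n=np.array([-d[1],d[0]]); print("len",L.round(4),"ang",np.degrees(np.arctan2(d[1],d[0])).round(1),"ctr",((a+b)/2+n*h).round(4))
edge((52,345),(182,322),-.017,.014); edge((75,128),(158,147),.02,.014)
for n,x,y,z in(("round",131,231,.074),("tall",143,552,.107),("tallfoot",124,497,.030),("obl",127,382,.072),("sq",143,70,.087)): print(n,f(x,y,z).round(4))
e=np.radians(75)
for y in(99,33,-33,-99): print(y,(np.array([.4758,-.2111])+y/1000*np.array([np.cos(e),np.sin(e)])).round(4))
plan([.4990,-.1165,.14],-15)
```

```text
len 0.0642 ang -3.3 ctr [ 0.4676 -0.2452]
len 0.0404 ang -26.0 ctr [ 0.4996 -0.1178]
round [ 0.4799 -0.1813]
tall [ 0.4528 -0.3056]
tallfoot [ 0.4529 -0.3044]
obl [ 0.4638 -0.2429]
sq [ 0.499  -0.1185]
99 [ 0.5014 -0.1155]
33 [ 0.4843 -0.1792]
-33 [ 0.4673 -0.243 ]
-99 [ 0.4502 -0.3067]
pos [ 0.4208 -0.2501  0.3013] yang -14.14 tilt 0.01 t 3.15 w 0.0853
slide [0.743 0.216 0.807] rot [0.   0.   0.01]
```

The fit holds: tiles measure 257x84 mm (expected 258x84), the rack centre is (0.476,-0.211) and its x-axis is at -15°. The stamp positions agree with the tile spots. I'll pick the square stamp first.

drive_tool(
  claw=[0.4, 0.4, 0.4, 0.4, 0.4, 0.4, 0.4],
  slide=[
    [0.735, 0.22, 0.4],
    [0.735, 0.22, 0.8],
    [0.735, 0.22, 0.8],
    [0.735, 0.22, 0.8],
    [0.735, 0.22, 0.8],
    [0.735, 0.22, 0.8],
    [0.735, 0.22, 0.8],
  ],
  rotation=[
    [0, 0, 0.13],
    [0, 0, 0.13],
    [0, 0, 0.13],
    [0, 0, 0.13],
    [0, 0, 0.13],
    [0, 0, 0.13],
    [0, 0, 0.13],
  ],
  newtons=25,
)

```text
time: 4.03
position: [0.5, -0.12, 0.1427]
ee_rot: [0.848, 0.53, 0.001, 0.001]
wrist_force: [-0.3, -0.1, 0.4]
gripper_width: 0.0603
grasp_force: 0.0
```

```bash
python3 -c "
from h import *
plan([.4995,-.118,.051],-26)"
```

```text
pos [ 0.5    -0.12    0.1427] yang -25.98 tilt 0.17 t 4.03 w 0.0603
slide [ 0.008 -0.008  0.459] rot [0.002 0.    0.   ]
```

drive_tool(
  claw=[0.4, 0.4, 0.4, 0.4, -1, -1, -1, -1, -1, -1],
  slide=[
    [0.008, -0.005, 0.2],
    [0.008, -0.005, 0.4],
    [0.008, -0.005, 0.46],
    [0.008, -0.005, 0.46],
    [0.008, -0.005, 0.46],
    [0.008, -0.005, 0.46],
    [0.008, -0.005, 0.46],
    [0.008, -0.005, 0.46],
    [0.008, -0.005, 0.46],
    [0.008, -0.005, 0.46],
  ],
  rotation=[
    [0, 0, 0],
    [0, 0, 0],
    [0, 0, 0],
    [0, 0, 0],
    [0, 0, 0],
    [0, 0, 0],
    [0, 0, 0],
    [0, 0, 0],
    [0, 0, 0],
    [0, 0, 0],
  ],
)

```text
time: 5.28
position: [0.5003, -0.1168, 0.0506]
ee_rot: [0.847, 0.531, 0.001, 0.001]
wrist_force: [-0.9, 0.7, 7.0]
gripper_width: 0.0234
grasp_force: 27.3
```

drive_tool(
  claw=[-1, -1, -1, -1, -1, -1],
  slide=[
    [0, 0, -0.1],
    [0, 0, -0.3],
    [0, 0, -0.6],
    [0, 0, -0.8],
    [0, 0, -0.8],
    [0, 0, -0.8],
  ],
  rotation=[
    [0, 0, 0],
    [0, 0, 0],
    [0, 0, 0],
    [0, 0, 0],
    [0, 0, 0],
    [0, 0, 0],
  ],
)

```text
time: 6.02
position: [0.4983, -0.1165, 0.2085]
ee_rot: [0.847, 0.531, -0.001, -0.0]
wrist_force: [-0.4, 0.3, -0.8]
gripper_width: 0.0233
grasp_force: 26.9
```

```bash
python3 -c "
from h import *
print(r.get_state()['grasp_force'])
plan([.50,.10,.20],-10)"
```

```text
26.906442046165466
pos [ 0.4983 -0.1165  0.2085] yang -25.85 tilt 0.09 t 6.03 w 0.0233
slide [ 0.978 -0.464  0.042] rot [-0.001  0.    -0.176]
```

drive_tool(
  claw=[-1, -1, -1, -1, -1, -1, -1, -1],
  slide=[
    [0.98, -0.4, -0.3],
    [0.98, -0.4, -0.3],
    [0.98, -0.4, -0.3],
    [0.98, -0.4, -0.3],
    [0.98, -0.4, -0.3],
    [0.98, -0.4, -0.3],
    [0.98, -0.4, -0.3],
    [0.98, -0.4, -0.3],
  ],
  rotation=[
    [0, 0, -0.17],
    [0, 0, -0.17],
    [0, 0, -0.17],
    [0, 0, -0.17],
    [0, 0, -0.17],
    [0, 0, -0.17],
    [0, 0, -0.17],
    [0, 0, -0.17],
  ],
)

```text
time: 7.02
position: [0.5125, 0.0935, 0.2687]
ee_rot: [0.77, 0.638, -0.001, -0.0]
wrist_force: [0.2, -0.6, -1.2]
gripper_width: 0.0232
grasp_force: 26.9
```

Run:
```python
from h import *
plan([.55,.11,.2],-10)
c=wcap("w4"); print(c["T"][:3,3].round(3))
for d in r.place_of("storage_tray","wrist")[:2]: print(round(d["p"],2),np.round(d["at"]),np.round(wonz(c,d["at"],0),4))
for d in r.cut_out("storage_tray","wrist")[:2]: print(rect(c,d["region"],.018),d["p"],d["box"])
```

```text
pos [0.5125 0.0935 0.2687] yang -10.67 tilt 0.07 t 7.03 w 0.0232
slide [0.116 0.169 0.343] rot [-0.001  0.    -0.007]
[0.526 0.165 0.411]
0.93 [286.  54.] [0.5789 0.2259 0.    ]
(array([566.3, 186.2]), array([245.7,  99.4]), 74.8) 0.58 [284.1, 88.0, 84.5, 176.0]
```

View pics/w4.png

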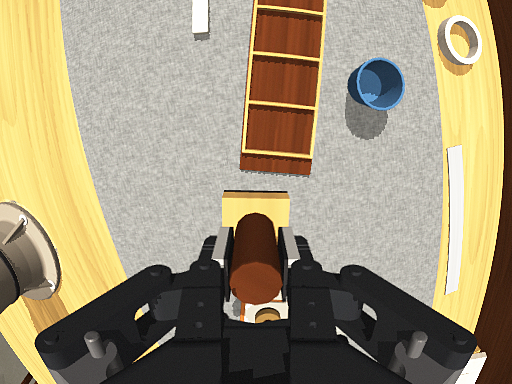

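Near part of the tray is visible, with the near wall from px (243,153) to (311,158), the next divider (249,102)–(315,108), and the middle one (253,54)–(321,59). The square stamp is held upright.

Run:
```python
from h import *
c=wcap("w5"); im=c["img"]
# pale divider pixels -> plane z=.018
hsv=cv2.cvtColor(im,cv2.COLOR_RGB2HSV)
m=[]
for y0,a,b in((-132,(243,153),(311,158)),(-66,(249,102),(315,108)),(0,(253,54),(321,59))):
    A,B=wonz(c,a,.018)[:2],wonz(c,b,.018)[:2]; d=B-A; m.append((A+B)/2); print(y0,((A+B)/2).round(4),np.linalg.norm(d).round(4),np.degrees(np.arctan2(d[1],d[0])).round(1))
m=np.array(m); d=m[2]-m[0]; print(np.linalg.norm(d).round(4),np.degrees(np.arctan2(d[1],d[0])))
# region of pale wood in tray, rectangle of near compartment inner (dark) area
dark=((hsv[...,2]<150)&(hsv[...,1]>110)).astype(np.uint8); dark[:, :235]=0; dark[:,335:]=0; dark[180:]=0
dark=cv2.morphologyEx(dark,cv2.MORPH_OPEN,np.ones((3,3)))
n,l,s,ce=cv2.connectedComponentsWithStats(dark)
for i in range(1,n):
    if s[i,4]>600: print(s[i].tolist(),rect(c,l==i,.010))
for n in("scene","side"):
    k=r.capture(n)
    for d in r.place_of("storage_tray",n)[:1]: print(n,onz(k,d["at"],0).round(4))
```

```text
-132 [0.5421 0.0915] 0.0925 -14.5
-66 [0.5604 0.1574] 0.0876 -14.9
0 [0.5787 0.2205] 0.0897 -13.2
0.1341 74.18505262383033
[253, 9, 69, 49, 2777] (array([586.9, 254.5]), array([62.4, 88.9]), 74.6)
[249, 55, 70, 52, 2983] (array([569. , 189.6]), array([62.4, 89.1]), 74.4)
[245, 105, 69, 49, 2870] (array([551.1, 125.1]), array([61. , 89.1]), 74.6)
[240, 153, 71, 22, 1135] (array([537.1,  78.6]), array([23.4, 97.9]), 74.6)
scene [0.5779 0.2231 0.    ]
side [0.6019 0.2321 0.    ]
```

```bash
python3 -c "
from h import *
plan([.5511,.1251,.11],-15.4)"
```

```text
pos [0.5127 0.0948 0.2693] yang -10.55 tilt 0.01 t 7.42 w 0.0232
slide [0.184 0.161 0.797] rot [0.    0.    0.054]
```

drive_tool(
  claw=[-1, -1, -1, -1, -1, -1],
  slide=[
    [0.184, 0.161, 0.3],
    [0.184, 0.161, 0.6],
    [0.184, 0.161, 0.8],
    [0.184, 0.161, 0.8],
    [0.184, 0.161, 0.8],
    [0.184, 0.161, 0.8],
  ],
  rotation=[
    [0, 0, 0.054],
    [0, 0, 0.054],
    [0, 0, 0.054],
    [0, 0, 0.054],
    [0, 0, 0.054],
    [0, 0, 0.054],
  ],
)

```text
time: 8.18
position: [0.5531, 0.1256, 0.1121]
ee_rot: [0.796, 0.606, 0.002, 0.001]
wrist_force: [-0.0, -0.9, -0.1]
gripper_width: 0.0234
grasp_force: 26.8
```

```bash
python3 -c "
from h import *
plan([.5511,.1251,.048],-15.4)"
```

```text
pos [0.5531 0.1256 0.1121] yang -15.44 tilt 0.3 t 8.18 w 0.0234
slide [-0.005 -0.01   0.32 ] rot [ 0.003 -0.001 -0.   ]
```

drive_tool(
  claw=[-1, -1, -1, -1, -1, -1, -1],
  slide=[
    [0, 0, 0.15],
    [0, 0, 0.25],
    [0, 0, 0.28],
    [0, 0, 0.295],
    [0, 0, 0.305],
    [0, 0, 0.305],
    [0, 0, 0.305],
  ],
  rotation=[
    [0, 0, 0],
    [0, 0, 0],
    [0, 0, 0],
    [0, 0, 0],
    [0, 0, 0],
    [0, 0, 0],
    [0, 0, 0],
  ],
)

```text
time: 9.05
position: [0.5513, 0.1251, 0.0486]
ee_rot: [0.796, 0.606, 0.0, 0.0]
wrist_force: [-0.6, -0.4, -1.0]
gripper_width: 0.0236
grasp_force: 26.8
```

drive_tool(
  claw=[-1, -1, -1, -1],
  slide=[
    [0, 0, 0.005],
    [0, 0, 0.01],
    [0, 0, 0.01],
    [0, 0, 0.01],
  ],
  rotation=[
    [0, 0, 0],
    [0, 0, 0],
    [0, 0, 0],
    [0, 0, 0],
  ],
)

```text
time: 9.55
position: [0.5511, 0.1251, 0.0467]
ee_rot: [0.796, 0.606, -0.0, 0.0]
wrist_force: [-0.7, -0.7, 5.2]
gripper_width: 0.0234
grasp_force: 27.2
```

Contact at 5 N, so release and lift.

drive_tool(
  claw=[-0.3, 0.0, 0.2, 0.4, 0.4, 0.4, 0.4, 0.4, 0.4, 0.4],
  slide=[
    [0, 0, 0],
    [0, 0, 0],
    [0, 0, 0],
    [0, 0, -0.1],
    [0, 0, -0.4],
    [0, 0, -0.7],
    [0, 0, -0.8],
    [0, 0, -0.8],
    [0, 0, -0.8],
    [0, 0, -0.8],
  ],
  rotation=[
    [0, 0, 0],
    [0, 0, 0],
    [0, 0, 0],
    [0, 0, 0],
    [0, 0, 0],
    [0, 0, 0],
    [0, 0, 0],
    [0, 0, 0],
    [0, 0, 0],
    [0, 0, 0],
  ],
)

```text
time: 10.8
position: [0.5501, 0.1247, 0.2048]
ee_rot: [0.795, 0.606, -0.001, -0.001]
wrist_force: [-0.1, 1.4, -1.1]
gripper_width: 0.0597
grasp_force: 0.0
```

```bash
python3 -c "
from h import *
plan([.4805,-.1803,.13],-15)
c=wcap('w6')"
```

```text
pos [0.5501 0.1247 0.2048] yang -15.4 tilt 0.17 t 10.8 w 0.0597
slide [-1.562  0.07   0.376] rot [-0.002  0.001 -0.004]
```

View pics/w6.png

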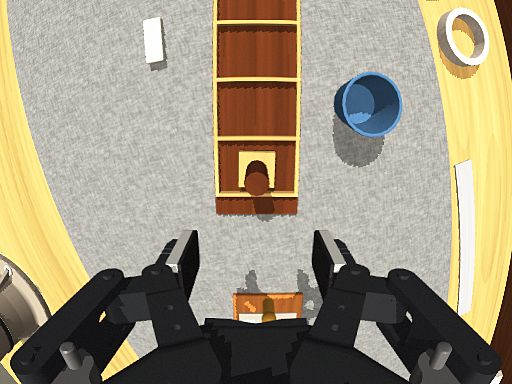

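Square stands flat and aligned in the end compartment (px 257,172). The round stamp is next.

drive_tool(
  claw=[0.4, 0.4, 0.4, 0.4],
  slide=[
    [-0.8, 0.03, 0],
    [-0.8, 0.03, 0],
    [-0.8, 0.03, 0],
    [-0.8, 0.03, 0],
  ],
  rotation=[
    [0, 0, 0],
    [0, 0, 0],
    [0, 0, 0],
    [0, 0, 0],
  ],
)

```text
time: 11.35
position: [0.5131, -0.0346, 0.2052]
ee_rot: [0.798, 0.603, -0.001, -0.0]
wrist_force: [0.3, 0.7, 0.0]
gripper_width: 0.06
grasp_force: 0.0
```

drive_tool(
  claw=[0.4, 0.4, 0.4, 0.4, 0.4, 0.4],
  slide=[
    [-0.4, 0.042, 0],
    [-0.762, 0.042, 0.2],
    [-0.762, 0.042, 0.45],
    [-0.762, 0.042, 0.45],
    [-0.762, 0.042, 0.45],
    [-0.762, 0.042, 0.45],
  ],
  rotation=[
    [0, 0, 0],
    [0, 0, 0],
    [0, 0, 0],
    [0, 0, 0],
    [0, 0, 0],
    [0, 0, 0],
  ],
)

```text
time: 12.1
position: [0.4844, -0.1779, 0.1183]
ee_rot: [0.794, 0.607, 0.001, 0.001]
wrist_force: [0.0, -0.2, 0.7]
gripper_width: 0.0598
grasp_force: 0.0
```

```bash
python3 -c "
from h import *
plan([.482,-.1803,.039],-15)
c=wcap('w7')"
```

```text
pos [ 0.4844 -0.1779  0.1183] yang -15.2 tilt 0.22 t 12.1 w 0.0598
slide [-0.015 -0.01   0.396] rot [ 0.002 -0.    -0.002]
```

View pics/w7.png

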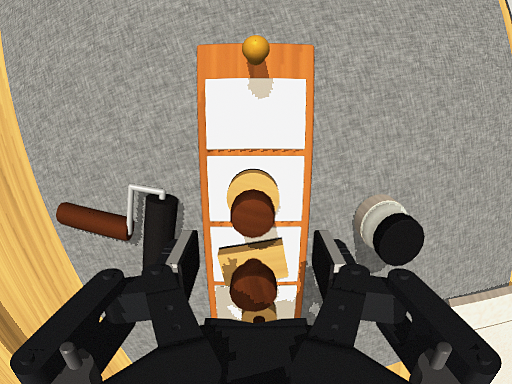

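Centred over the round stamp (knob at px 253,214) and the fingers are clear of the brayer.

drive_tool(
  claw=[0.4, 0.4, 0.4, 0.4, -1, -1, -1, -1, -1],
  slide=[
    [0, 0, 0.2],
    [0, 0, 0.34],
    [0, 0, 0.388],
    [0, 0, 0.388],
    [0, 0, 0.388],
    [0, 0, 0.388],
    [0, 0, 0.388],
    [0, 0, 0.388],
    [0, 0, 0.388],
  ],
  rotation=[
    [0, 0, 0],
    [0, 0, 0],
    [0, 0, 0],
    [0, 0, 0],
    [0, 0, 0],
    [0, 0, 0],
    [0, 0, 0],
    [0, 0, 0],
    [0, 0, 0],
  ],
)

```text
time: 13.28
position: [0.483, -0.1802, 0.04]
ee_rot: [0.796, 0.606, 0.001, 0.001]
wrist_force: [-1.5, 0.8, 5.8]
gripper_width: 0.0316
grasp_force: 25.7
```

drive_tool(
  claw=[-1, -1, -1, -1, -1, -1],
  slide=[
    [0, 0, -0.1],
    [0, 0, -0.3],
    [0, 0, -0.6],
    [0, 0, -0.8],
    [0, 0, -0.8],
    [0, 0, -0.8],
  ],
  rotation=[
    [0, 0, 0],
    [0, 0, 0],
    [0, 0, 0],
    [0, 0, 0],
    [0, 0, 0],
    [0, 0, 0],
  ],
)

```text
time: 14.02
position: [0.481, -0.1799, 0.1979]
ee_rot: [0.796, 0.606, -0.001, -0.001]
wrist_force: [0.1, 0.2, -1.7]
gripper_width: 0.0312
grasp_force: 25.4
```

```bash
python3 -c "
from h import *
plan([.569,.1896,.2],-15.4)"
```

```text
pos [ 0.481  -0.1799  0.1979] yang -15.42 tilt 0.09 t 14.03 w 0.0312
slide [ 1.898 -0.067 -0.011] rot [-0.001  0.    -0.   ]
```

drive_tool(
  claw=[-1, -1, -1, -1, -1],
  slide=[
    [0.3, -0.036, 0],
    [0.6, -0.036, 0],
    [0.95, -0.036, 0],
    [0.95, -0.036, 0],
    [0.95, -0.036, 0],
  ],
  rotation=[
    [0, 0, 0],
    [0, 0, 0],
    [0, 0, 0],
    [0, 0, 0],
    [0, 0, 0],
  ],
)

```text
time: 14.65
position: [0.5244, 0.0052, 0.197]
ee_rot: [0.795, 0.607, -0.001, -0.001]
wrist_force: [-0.5, -1.0, -1.5]
gripper_width: 0.031
grasp_force: 25.4
```

drive_tool(
  claw=[-1, -1, -1, -1, -1, -1, -1, -1, -1, -1],
  slide=[
    [0.3, -0.036, 0],
    [0.6, -0.036, 0],
    [0.85, -0.036, 0],
    [0.947, -0.036, 0],
    [0.947, -0.036, 0],
    [0.947, -0.036, 0.2],
    [0.947, -0.036, 0.4],
    [0.947, -0.036, 0.6],
    [0.947, -0.036, 0.7],
    [0.947, -0.036, 0.7],
  ],
  rotation=[
    [0, 0, 0],
    [0, 0, 0],
    [0, 0, 0],
    [0, 0, 0],
    [0, 0, 0],
    [0, 0, 0],
    [0, 0, 0],
    [0, 0, 0],
    [0, 0, 0],
    [0, 0, 0],
  ],
)

```text
time: 15.9
position: [0.5682, 0.187, 0.0575]
ee_rot: [0.796, 0.605, -0.002, 0.0]
wrist_force: [0.8, 0.1, 0.2]
gripper_width: 0.0315
grasp_force: 25.4
```

```bash
python3 -c "
from h import *
plan([.569,.1896,.0365],-15.4)"
```

```text
pos [0.5682 0.187  0.0575] yang -15.54 tilt 0.2 t 15.9 w 0.0315
slide [0.014 0.001 0.105] rot [-0.001  0.002 -0.002]
```

drive_tool(
  claw=[-1, -1, -1, -1, -1, -1],
  slide=[
    [0.005, 0, 0.05],
    [0.005, 0, 0.08],
    [0.005, 0, 0.095],
    [0.005, 0, 0.105],
    [0.005, 0, 0.11],
    [0.005, 0, 0.11],
  ],
  rotation=[
    [0, 0, 0],
    [0, 0, 0],
    [0, 0, 0],
    [0, 0, 0],
    [0, 0, 0],
    [0, 0, 0],
  ],
)

```text
time: 16.65
position: [0.5692, 0.1906, 0.0367]
ee_rot: [0.796, 0.606, 0.0, 0.0]
wrist_force: [-0.6, 0.1, -1.5]
gripper_width: 0.0312
grasp_force: 25.4
```

drive_tool(
  claw=[-1, -1, -1],
  slide=[
    [0, 0, 0.005],
    [0, 0, 0.008],
    [0, 0, 0.008],
  ],
  rotation=[
    [0, 0, 0],
    [0, 0, 0],
    [0, 0, 0],
  ],
)

```text
time: 17.02
position: [0.5693, 0.1909, 0.0361]
ee_rot: [0.796, 0.606, 0.0, 0.0]
wrist_force: [-2.9, -1.0, 5.8]
gripper_width: 0.0311
grasp_force: 25.9
```

drive_tool(
  claw=[-0.2, 0.0, 0.2, 0.4, 0.4, 0.4, 0.4, 0.4, 0.4, 0.4],
  slide=[
    [0, 0, 0],
    [0, 0, 0],
    [0, 0, 0],
    [0, 0, -0.1],
    [0, 0, -0.4],
    [0, 0, -0.7],
    [0, 0, -0.8],
    [0, 0, -0.8],
    [0, 0, -0.8],
    [0, 0, -0.8],
  ],
  rotation=[
    [0, 0, 0],
    [0, 0, 0],
    [0, 0, 0],
    [0, 0, 0],
    [0, 0, 0],
    [0, 0, 0],
    [0, 0, 0],
    [0, 0, 0],
    [0, 0, 0],
    [0, 0, 0],
  ],
)

```text
time: 18.27
position: [0.568, 0.19, 0.193]
ee_rot: [0.795, 0.606, -0.002, -0.001]
wrist_force: [-0.2, -0.9, 0.3]
gripper_width: 0.0597
grasp_force: 0.0
```

```bash
python3 -c "
from h import *
c=wcap('w8')
plan([.466,-.2435,.14],-3)"
```

```text
pos [0.5682 0.1901 0.1932] yang -15.4 tilt 0.19 t 18.32 w 0.0596
slide [-2.225  0.084  0.27 ] rot [-0.002  0.001 -0.138]
```

View pics/w8.png

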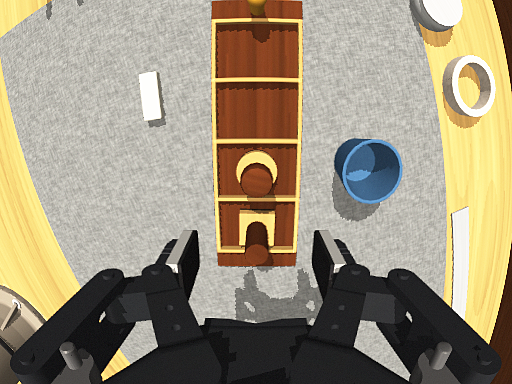

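Round stands well in the second compartment (px 257,172), and the tray post shows at the far end (px 258,5). The oblong is next.

drive_tool(
  claw=[0.4, 0.4, 0.4, 0.4],
  slide=[
    [-1, 0.03, 0],
    [-1, 0.03, 0],
    [-1, 0.03, 0],
    [-1, 0.03, 0],
  ],
  rotation=[
    [0, 0, 0],
    [0, 0, 0],
    [0, 0, 0],
    [0, 0, 0],
  ],
)

```text
time: 18.82
position: [0.52, -0.0095, 0.1937]
ee_rot: [0.798, 0.603, -0.002, 0.0]
wrist_force: [0.3, 0.9, 0.0]
gripper_width: 0.0597
grasp_force: 0.0
```

drive_tool(
  claw=[0.4, 0.4, 0.4, 0.4, 0.4],
  slide=[
    [-1, 0.03, 0],
    [-1, 0.03, 0],
    [-1, 0.03, 0],
    [-1, 0.03, 0],
    [-1, 0.03, 0],
  ],
  rotation=[
    [0, 0, -0.138],
    [0, 0, -0.138],
    [0, 0, -0.138],
    [0, 0, -0.138],
    [0, 0, -0.138],
  ],
)

```text
time: 19.45
position: [0.474, -0.199, 0.1944]
ee_rot: [0.726, 0.687, -0.0, -0.001]
wrist_force: [0.6, 0.4, -0.1]
gripper_width: 0.0595
grasp_force: 0.0
```

Run:
```python
from h import *
c=wcap('w9')
for n,z in(("stamp_oblong",.012),("stamp_tall",.012)):
    for d in r.place_of(n,"wrist")[:1]: print(n,d["p"],wonz(c,d["at"],z).round(4))
# visible oblong foot corners after enlarging
cv2.imwrite("pics/w9c.png",cv2.resize(c["img"][100:340,150:380,::-1],None,fx=2.5,fy=2.5))
plan([.466,-.2435,.13],-3)
```

```text
stamp_oblong 0.94 [ 0.4656 -0.2459  0.012 ]
stamp_tall 0.71 [ 0.4528 -0.3031  0.012 ]
pos [ 0.4752 -0.1957  0.1949] yang -2.78 tilt 0.07 t 19.6 w 0.06
slide [-0.241 -0.035  0.324] rot [ 0.    -0.001  0.002]
```

View pics/w9c.png

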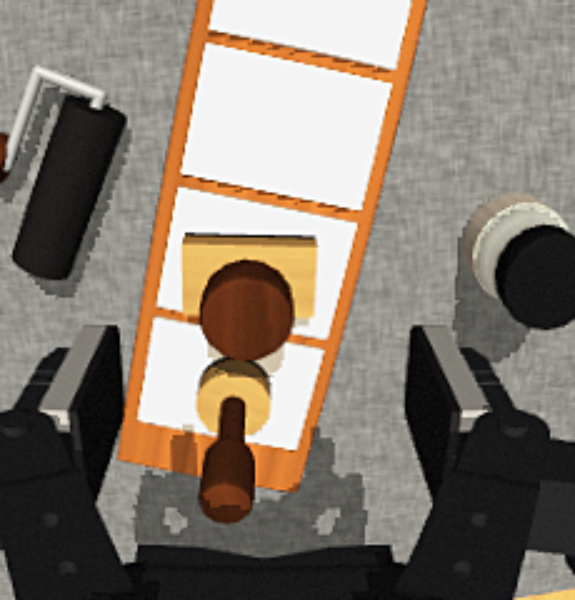

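The oblong's edge is square to the tool (px 183–316 of the crop, level), so its yaw of -3° is confirmed.

drive_tool(
  claw=[0.4, 0.4, 0.4, 0.4, 0.4, 0.4, 0.4, -1, -1, -1, -1, -1],
  slide=[
    [-0.241, -0.035, 0.2],
    [-0.241, -0.035, 0.35],
    [-0.241, -0.035, 0.35],
    [-0.241, -0.035, 0.55],
    [-0.241, -0.035, 0.72],
    [-0.241, -0.035, 0.785],
    [-0.241, -0.035, 0.785],
    [-0.241, -0.035, 0.785],
    [-0.241, -0.035, 0.785],
    [-0.241, -0.035, 0.785],
    [-0.241, -0.035, 0.785],
    [-0.241, -0.035, 0.785],
  ],
  rotation=[
    [0, 0, 0],
    [0, 0, 0],
    [0, 0, 0],
    [0, 0, 0],
    [0, 0, 0],
    [0, 0, 0],
    [0, 0, 0],
    [0, 0, 0],
    [0, 0, 0],
    [0, 0, 0],
    [0, 0, 0],
    [0, 0, 0],
  ],
)

```text
time: 21.1
position: [0.4663, -0.2463, 0.0398]
ee_rot: [0.725, 0.688, 0.0, 0.001]
wrist_force: [-0.9, 1.0, 6.9]
gripper_width: 0.037
grasp_force: 25.3
```

drive_tool(
  claw=[-1, -1, -1, -1, -1, -1],
  slide=[
    [0, 0, -0.1],
    [0, 0, -0.3],
    [0, 0, -0.6],
    [0, 0, -0.8],
    [0, 0, -0.8],
    [0, 0, -0.8],
  ],
  rotation=[
    [0, 0, 0],
    [0, 0, 0],
    [0, 0, 0],
    [0, 0, 0],
    [0, 0, 0],
    [0, 0, 0],
  ],
)

```text
time: 21.85
position: [0.464, -0.2459, 0.1975]
ee_rot: [0.725, 0.688, -0.0, -0.0]
wrist_force: [0.4, 0.2, -1.4]
gripper_width: 0.0369
grasp_force: 25.5
```

```bash
python3 -c "
from h import *
plan([.5869,.2545,.196],-15.4)"
```

```text
pos [ 0.464  -0.2459  0.1975] yang -3.0 tilt 0.07 t 21.85 w 0.0369
slide [2.531 0.482 0.007] rot [-0.001  0.     0.138]
```

drive_tool(
  claw=[-1, -1, -1, -1, -1],
  slide=[
    [0.3, 0.06, 0],
    [0.6, 0.12, 0],
    [0.9, 0.18, 0],
    [1, 0.19, 0],
    [1, 0.19, 0],
  ],
  rotation=[
    [0, 0, 0],
    [0, 0, 0],
    [0, 0, 0],
    [0, 0, 0],
    [0, 0, 0],
  ],
)

```text
time: 22.48
position: [0.5123, -0.0462, 0.1966]
ee_rot: [0.724, 0.69, -0.001, -0.001]
wrist_force: [-0.1, -0.2, -1.1]
gripper_width: 0.0373
grasp_force: 25.5
```

drive_tool(
  claw=[-1, -1, -1, -1, -1],
  slide=[
    [0.3, 0.06, 0],
    [0.6, 0.12, 0],
    [0.9, 0.18, 0],
    [1, 0.19, 0],
    [1, 0.19, 0],
  ],
  rotation=[
    [0, 0, 0.138],
    [0, 0, 0.138],
    [0, 0, 0.138],
    [0, 0, 0.138],
    [0, 0, 0.138],
  ],
)

```text
time: 23.1
position: [0.5613, 0.1499, 0.1968]
ee_rot: [0.795, 0.607, -0.001, -0.001]
wrist_force: [0.5, -0.7, -0.3]
gripper_width: 0.0372
grasp_force: 25.5
```

```bash
python3 -c "
from h import *
plan([.5869,.2545,.06],-15.4)"
```

```text
pos [0.5613 0.1499 0.1968] yang -15.3 tilt 0.13 t 23.1 w 0.0372
slide [ 0.539 -0.013  0.683] rot [-0.001  0.     0.001]
```

drive_tool(
  claw=[-1, -1, -1, -1, -1, -1, -1, -1, -1],
  slide=[
    [0.3, -0.013, 0],
    [0.525, -0.013, 0],
    [0.525, -0.013, 0],
    [0.525, -0.013, 0],
    [0.525, -0.013, 0.2],
    [0.525, -0.013, 0.4],
    [0.525, -0.013, 0.6],
    [0.525, -0.013, 0.7],
    [0.525, -0.013, 0.7],
  ],
  rotation=[
    [0, 0, 0],
    [0, 0, 0],
    [0, 0, 0],
    [0, 0, 0],
    [0, 0, 0],
    [0, 0, 0],
    [0, 0, 0],
    [0, 0, 0],
    [0, 0, 0],
  ],
)

```text
time: 24.22
position: [0.5866, 0.249, 0.0568]
ee_rot: [0.796, 0.605, -0.002, 0.0]
wrist_force: [-0.5, 0.4, -0.1]
gripper_width: 0.0372
grasp_force: 25.5
```

```bash
python3 -c "
from h import *
plan([.5869,.2545,.0365],-15.4)"
```

```text
pos [0.5866 0.249  0.0568] yang -15.53 tilt 0.19 t 24.23 w 0.0372
slide [ 0.027 -0.006  0.102] rot [-0.001  0.002 -0.001]
```

drive_tool(
  claw=[-1, -1, -1, -1, -1, -1],
  slide=[
    [0.015, 0, 0.05],
    [0.015, 0, 0.08],
    [0.015, 0, 0.095],
    [0.015, 0, 0.102],
    [0.015, 0, 0.107],
    [0.015, 0, 0.107],
  ],
  rotation=[
    [0, 0, 0],
    [0, 0, 0],
    [0, 0, 0],
    [0, 0, 0],
    [0, 0, 0],
    [0, 0, 0],
  ],
)

```text
time: 24.98
position: [0.5879, 0.2543, 0.0368]
ee_rot: [0.796, 0.606, 0.0, 0.0]
wrist_force: [-0.6, 0.4, -1.3]
gripper_width: 0.0373
grasp_force: 25.5
```

drive_tool(
  claw=[-1, -1, -1],
  slide=[
    [0, 0, 0.004],
    [0, 0, 0.006],
    [0, 0, 0.006],
  ],
  rotation=[
    [0, 0, 0],
    [0, 0, 0],
    [0, 0, 0],
  ],
)

```text
time: 25.35
position: [0.588, 0.2544, 0.0359]
ee_rot: [0.796, 0.606, 0.0, 0.0]
wrist_force: [-0.6, -0.2, 3.1]
gripper_width: 0.0373
grasp_force: 25.8
```

drive_tool(
  claw=[-0.1, 0.1, 0.25, 0.4, 0.4, 0.4, 0.4, 0.4, 0.4, 0.4],
  slide=[
    [0, 0, 0],
    [0, 0, 0],
    [0, 0, 0],
    [0, 0, -0.1],
    [0, 0, -0.4],
    [0, 0, -0.7],
    [0, 0, -0.85],
    [0, 0, -0.85],
    [0, 0, -0.85],
    [0, 0, -0.85],
  ],
  rotation=[
    [0, 0, 0],
    [0, 0, 0],
    [0, 0, 0],
    [0, 0, 0],
    [0, 0, 0],
    [0, 0, 0],
    [0, 0, 0],
    [0, 0, 0],
    [0, 0, 0],
    [0, 0, 0],
  ],
)

```text
time: 26.6
position: [0.587, 0.2537, 0.204]
ee_rot: [0.795, 0.606, -0.001, -0.0]
wrist_force: [-0.1, -0.1, 0.3]
gripper_width: 0.0595
grasp_force: 0.0
```

```bash
python3 -c "
from h import *
c=wcap('w10')
plan([.4528,-.3045,.2],-15)"
```

```text
pos [0.5871 0.2538 0.204 ] yang -15.4 tilt 0.16 t 26.65 w 0.0594
slide [-2.869  0.094  0.025] rot [-0.001  0.001 -0.004]
```

View pics/w10.png

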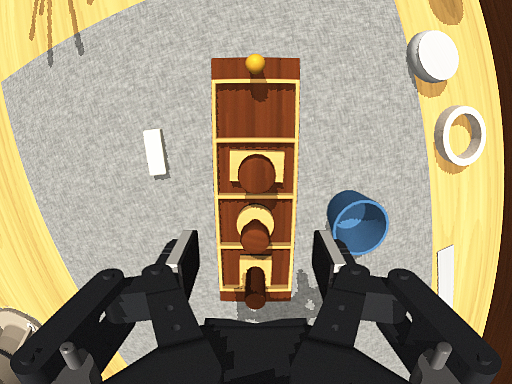

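Oblong sits straight in the third compartment (px 257,166); the last one by the post (px 257,110) is empty. The tall stamp is next.

drive_tool(
  claw=[0.4, 0.4, 0.4, 0.4],
  slide=[
    [-1, 0.03, 0],
    [-1, 0.03, 0],
    [-1, 0.03, 0],
    [-1, 0.03, 0],
  ],
  rotation=[
    [0, 0, 0],
    [0, 0, 0],
    [0, 0, 0],
    [0, 0, 0],
  ],
)

```text
time: 27.15
position: [0.5392, 0.0539, 0.2041]
ee_rot: [0.798, 0.603, -0.002, 0.0]
wrist_force: [0.7, 0.0, -0.7]
gripper_width: 0.0599
grasp_force: 0.0
```

drive_tool(
  claw=[0.4, 0.4, 0.4, 0.4],
  slide=[
    [-1, 0.03, 0],
    [-1, 0.03, 0],
    [-1, 0.03, 0],
    [-1, 0.03, 0],
  ],
  rotation=[
    [0, 0, 0],
    [0, 0, 0],
    [0, 0, 0],
    [0, 0, 0],
  ],
)

```text
time: 27.65
position: [0.4916, -0.1388, 0.2046]
ee_rot: [0.798, 0.603, -0.001, -0.0]
wrist_force: [-0.4, 1.3, -0.1]
gripper_width: 0.0598
grasp_force: 0.0
```

drive_tool(
  claw=[0.4, 0.4, 0.4, 0.4, 0.4, 0.4],
  slide=[
    [-0.3, 0.03, 0],
    [-0.6, 0.034, 0],
    [-0.87, 0.034, 0.1],
    [-0.87, 0.034, 0.2],
    [-0.87, 0.034, 0.2],
    [-0.87, 0.034, 0.2],
  ],
  rotation=[
    [0, 0, 0],
    [0, 0, 0],
    [0, 0, 0],
    [0, 0, 0],
    [0, 0, 0],
    [0, 0, 0],
  ],
)

```text
time: 28.4
position: [0.4551, -0.3022, 0.166]
ee_rot: [0.794, 0.607, 0.001, 0.0]
wrist_force: [-0.2, -0.3, 0.6]
gripper_width: 0.0598
grasp_force: 0.0
```

Run:
```python
from h import *
c=wcap('w11')
for n,z in(("stamp_tall",.012),):
    for d in r.place_of(n,"wrist")[:1]: print(n,d["p"],d["at"],wonz(c,d["at"],z).round(4))
plan([.4528,-.304,.068],-15)
```

```text
pos [ 0.4549 -0.3029  0.1665] yang -15.25 tilt 0.11 t 28.5 w 0.0599
slide [-0.008 -0.01   0.493] rot [ 0.001  0.    -0.003]
```

View pics/w11.png

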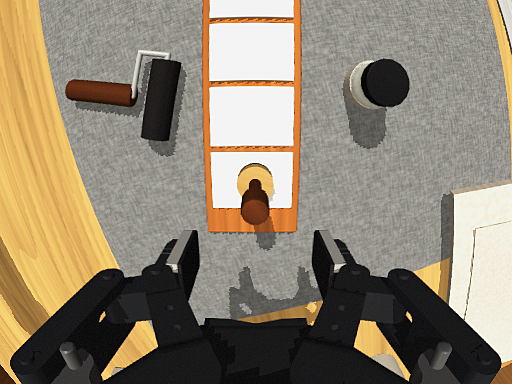

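The tall stamp is centred (foot px 256,181). Descend and grip.

drive_tool(
  claw=[0.4, 0.4, 0.4, 0.4, -1, -1, -1, -1, -1, -1],
  slide=[
    [0, 0, 0.2],
    [0, 0, 0.4],
    [0, 0, 0.49],
    [0, 0, 0.49],
    [0, 0, 0.49],
    [0, 0, 0.49],
    [0, 0, 0.49],
    [0, 0, 0.49],
    [0, 0, 0.49],
    [0, 0, 0.49],
  ],
  rotation=[
    [0, 0, 0],
    [0, 0, 0],
    [0, 0, 0],
    [0, 0, 0],
    [0, 0, 0],
    [0, 0, 0],
    [0, 0, 0],
    [0, 0, 0],
    [0, 0, 0],
    [0, 0, 0],
  ],
)

```text
time: 29.75
position: [0.4544, -0.3046, 0.069]
ee_rot: [0.796, 0.606, 0.0, 0.001]
wrist_force: [-1.6, 0.1, 7.3]
gripper_width: 0.0215
grasp_force: 24.8
```

drive_tool(
  claw=[-1, -1, -1, -1, -1, -1],
  slide=[
    [0, 0, -0.1],
    [0, 0, -0.3],
    [0, 0, -0.6],
    [0, 0, -0.75],
    [0, 0, -0.75],
    [0, 0, -0.75],
  ],
  rotation=[
    [0, 0, 0],
    [0, 0, 0],
    [0, 0, 0],
    [0, 0, 0],
    [0, 0, 0],
    [0, 0, 0],
  ],
)

```text
time: 30.5
position: [0.4525, -0.3037, 0.2164]
ee_rot: [0.796, 0.606, -0.0, -0.001]
wrist_force: [-0.2, -0.1, -2.1]
gripper_width: 0.0213
grasp_force: 24.7
```

```bash
python3 -c "
from h import *
plan([.6045,.319,.22],-15.4)"
```

```text
pos [ 0.4525 -0.3037  0.2164] yang -15.42 tilt 0.11 t 30.5 w 0.0213
slide [ 3.204 -0.095 -0.017] rot [-0.001 -0.    -0.   ]
```

drive_tool(
  claw=[-1, -1, -1, -1, -1],
  slide=[
    [0.3, -0.03, 0],
    [0.6, -0.03, 0],
    [0.9, -0.03, 0],
    [1, -0.03, 0],
    [1, -0.03, 0],
  ],
  rotation=[
    [0, 0, 0],
    [0, 0, 0],
    [0, 0, 0],
    [0, 0, 0],
    [0, 0, 0],
  ],
)

```text
time: 31.12
position: [0.5001, -0.1076, 0.216]
ee_rot: [0.794, 0.608, -0.001, -0.001]
wrist_force: [-0.5, -0.4, -1.6]
gripper_width: 0.0218
grasp_force: 24.7
```

drive_tool(
  claw=[-1, -1, -1, -1, -1],
  slide=[
    [0.3, -0.03, 0],
    [0.6, -0.03, 0],
    [0.9, -0.03, 0],
    [1, -0.03, 0],
    [1, -0.03, 0],
  ],
  rotation=[
    [0, 0, 0],
    [0, 0, 0],
    [0, 0, 0],
    [0, 0, 0],
    [0, 0, 0],
  ],
)

```text
time: 31.75
position: [0.5479, 0.0845, 0.2163]
ee_rot: [0.795, 0.606, -0.001, -0.001]
wrist_force: [0.0, -0.7, -0.5]
gripper_width: 0.0213
grasp_force: 24.7
```

drive_tool(
  claw=[-1, -1, -1, -1, -1, -1],
  slide=[
    [0.3, -0.03, 0],
    [0.6, -0.03, 0],
    [0.9, -0.03, 0],
    [0.95, -0.03, 0],
    [0.95, -0.03, 0],
    [0.95, -0.03, 0],
  ],
  rotation=[
    [0, 0, 0],
    [0, 0, 0],
    [0, 0, 0],
    [0, 0, 0],
    [0, 0, 0],
    [0, 0, 0],
  ],
)

```text
time: 32.5
position: [0.5937, 0.2655, 0.2168]
ee_rot: [0.797, 0.604, -0.001, 0.001]
wrist_force: [0.5, -0.9, -1.7]
gripper_width: 0.0216
grasp_force: 24.7
```

```bash
python3 -c "
from h import *
c=wcap('w12')
hsv=cv2.cvtColor(c['img'],cv2.COLOR_RGB2HSV)
d=((hsv[...,2]<150)&(hsv[...,1]>110)).astype(np.uint8); d[:,:200]=0; d[:,320:]=0
n,l,s,ce=cv2.connectedComponentsWithStats(cv2.morphologyEx(d,2,np.ones((3,3))))
for i in range(1,n):
    if s[i,4]>600: print(s[i].tolist(),rect(c,l==i,.010))
plan([.6045,.319,.09],-15.4)"
```

```text
[209, 70, 86, 21, 1517] (array([616.2, 362.5]), array([24.3, 98.6]), 74.5)
[214, 95, 76, 52, 3921] (array([603.3, 316.4]), array([60.7, 88.8]), 74.4)
[215, 152, 74, 48, 2228] (array([585.2, 252. ]), array([59.1, 88.8]), 74.5)
[231, 213, 49, 97, 3083] (array([553. , 130.5]), array([155. ,  69.8]), 76.5)
pos [0.5936 0.2659 0.2171] yang -15.65 tilt 0.15 t 32.55 w 0.0215
slide [ 0.272 -0.02   0.635] rot [ 0.     0.002 -0.003]
```

View pics/w12.png

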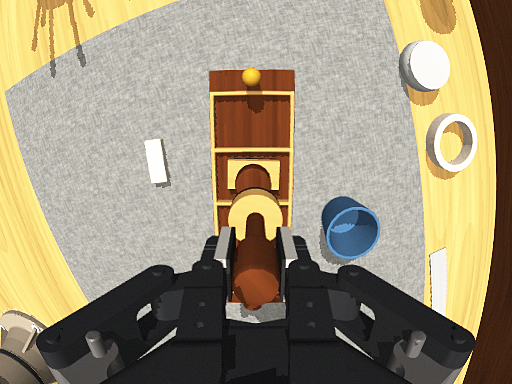

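Last compartment measured at (0.604,0.318), and the tall stamp is held upright.

drive_tool(
  claw=[-1, -1, -1, -1, -1, -1, -1, -1, -1],
  slide=[
    [0.15, -0.02, 0],
    [0.26, -0.02, 0],
    [0.26, -0.02, 0],
    [0.26, -0.02, 0],
    [0.26, -0.02, 0.2],
    [0.26, -0.02, 0.4],
    [0.26, -0.02, 0.6],
    [0.26, -0.02, 0.64],
    [0.26, -0.02, 0.64],
  ],
  rotation=[
    [0, 0, 0],
    [0, 0, 0],
    [0, 0, 0],
    [0, 0, 0],
    [0, 0, 0],
    [0, 0, 0],
    [0, 0, 0],
    [0, 0, 0],
    [0, 0, 0],
  ],
)

```text
time: 33.67
position: [0.6034, 0.3199, 0.0901]
ee_rot: [0.796, 0.605, 0.0, 0.0]
wrist_force: [0.4, -0.1, -0.4]
gripper_width: 0.0216
grasp_force: 24.7
```

```bash
python3 -c "
from h import *
plan([.604,.3185,.0655],-15.4)"
```

```text
pos [0.6034 0.3199 0.0901] yang -15.48 tilt 0.03 t 33.67 w 0.0216
slide [-0.006  0.005  0.123] rot [ 0.     0.    -0.001]
```

drive_tool(
  claw=[-1, -1, -1, -1, -1, -1],
  slide=[
    [-0.006, 0, 0.06],
    [-0.006, 0, 0.09],
    [-0.006, 0, 0.11],
    [-0.006, 0, 0.118],
    [-0.006, 0, 0.121],
    [-0.006, 0, 0.121],
  ],
  rotation=[
    [0, 0, 0],
    [0, 0, 0],
    [0, 0, 0],
    [0, 0, 0],
    [0, 0, 0],
    [0, 0, 0],
  ],
)

```text
time: 34.42
position: [0.6026, 0.3197, 0.0654]
ee_rot: [0.796, 0.606, 0.0, 0.0]
wrist_force: [0.4, -0.6, -0.8]
gripper_width: 0.0211
grasp_force: 24.7
```

drive_tool(
  claw=[-1, -1, -1],
  slide=[
    [0, 0, 0.004],
    [0, 0, 0.006],
    [0, 0, 0.006],
  ],
  rotation=[
    [0, 0, 0],
    [0, 0, 0],
    [0, 0, 0],
  ],
)

```text
time: 34.8
position: [0.6027, 0.32, 0.0651]
ee_rot: [0.795, 0.606, 0.0, 0.0]
wrist_force: [-1.3, -0.5, 6.6]
gripper_width: 0.0213
grasp_force: 25.2
```

drive_tool(
  claw=[-0.4, -0.2, 0.0, 0.2, 0.4, 0.4, 0.4, 0.4, 0.4, 0.4],
  slide=[
    [0, 0, 0],
    [0, 0, 0],
    [0, 0, 0],
    [0, 0, 0],
    [0, 0, -0.1],
    [0, 0, -0.4],
    [0, 0, -0.7],
    [-0.2, 0, -0.85],
    [-0.4, 0, -0.85],
    [-0.4, 0, -0.85],
  ],
  rotation=[
    [0, 0, 0],
    [0, 0, 0],
    [0, 0, 0],
    [0, 0, 0],
    [0, 0, 0],
    [0, 0, 0],
    [0, 0, 0],
    [0, 0, 0],
    [0, 0, 0],
    [0, 0, 0],
  ],
)

```text
time: 36.05
position: [0.5821, 0.2387, 0.236]
ee_rot: [0.797, 0.604, 0.0, 0.002]
wrist_force: [1.0, 0.2, 0.0]
gripper_width: 0.06
grasp_force: 0.0
```

```bash
python3 -c "
from h import *
c=wcap('w13')
s=r.capture('side')['img'][90:230,150:320,::-1]
o=np.vstack([cv2.resize(c['img'][:,:,::-1],(400,300)),cv2.resize(s,(400,300),interpolation=2)])
cv2.imwrite('pics/fin.png',o)"
```

```text
(no output)
```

View pics/fin.png

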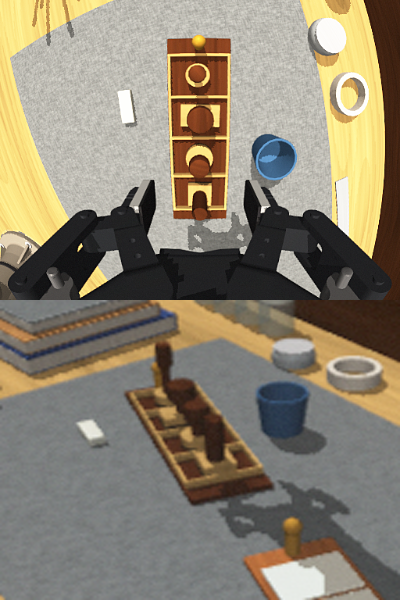

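All four stamps stand upright in their compartments: tall by the post, then oblong, round and square. The gripper is clear of them, so I'm handing in.

```bash
python3 -c "
from rig import r
print(r.job_done())"
```

```text
the job is handed in; nothing more can be done
None
```

The job is handed in: all four stamps stand upright and flat in the storage tray in reverse order (tall next to the tray's post, then oblong, round and square), finished at about 36 s of the 99 s allowed.

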